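# Roll a battery cell into the tester's dock and start the test

### The job

Push the blue battery cell by its side so that it rolls along the tester's lane, over the orange catch, to the red mark; stop as soon as the catch has sprung up behind it, so that the cell stays held against the copper contact and the contact is never squashed far back. Push gently, and do not lift or grip the cell. Then press the green button fully once the cell is held, let go, and leave the other things on the bench alone.

Things in the scene. Friction and masses are not known exactly. Their poses are not given: they have to be found in the camera images.
- cell: The blue battery cell with white stripes, a loose cylinder 32 mm in diameter and 70 mm long, about 140 g. It lies across the tester's lane and can roll along it. Origin at its middle (on its axis, 16 mm above the lane); its own y axis runs along the cylinder; x and z turn as it rolls. More than 15 N from the fingers dents it.
- tester: The grey cell tester, fixed to the bench (place and yaw vary): a base from -125 to 135 mm in its x and -65 to 110 mm in its y, top face (deck) 15 mm up. Origin on the bench surface under the lane's middle line; z up. The lane runs along its +x on the line y = 0. A display 4 mm high lies on the deck at x = -75, y = 80 mm.
- lane (a point): Point on the deck, on the lane's middle line, at the tester's x = 0; axes as the tester's. The lane is the white strip between two black rails (inner faces at y = -39 and 39 mm, tops 14 mm above the deck). The cell starts 50 to 75 mm on the -x side of this point and is rolled towards +x, to the dock.
- usual_mark (a point): Point on the deck at the tester's x = 52 mm, where the red mark (red lines on both rails) stands at the dock's middle setting. The dock carries mark, catch and contact and is set by hand: all of it together lies up to 14 mm to either side of this along x, not measured, so it must be seen or felt. The held cell's axis is level with the red lines.
- usual_catch (a point): Midway between the orange catch's tips at the dock's middle setting, 15 mm before the mark, 11 mm above the deck. Two ramps (24 to 34 mm either side of the lane's middle; a finger fits between) rise to them from the deck over 33 mm. The cell presses them into the deck as it rolls over (spring under 1 N, below its weight); past the tips it rolls on by itself to the contact.
- usual_contact (a point): Middle of the free face of the sprung copper contact (44 x 24 mm), 14 mm past the mark, at the dock's middle setting. It gives way along +x: 1.5 N per mm, 9 mm travel. Pushed 2.2 to 2.8 mm back, the catch springs fully up and then holds the cell (contact 2 mm back, 3 N). By friction the finger feels 1.5 to 2.2 times as much. Over 7 N on the contact damages it.
- test_button (a joint): The green push button, 26 mm in diameter: 0 = up, 5 mm = fully down. Spring return, 4 N when fully down.
- test_button_top (a point): The middle of the green button's top face, on the tester's base beside the lane (about x = 30, y = 78 mm in the tester's frame). It is pressed straight down.
- spare_cell: A grey spare cell standing on end on the bench, 32 mm in diameter, 70 mm tall. Bystander. Origin at its foot.
- phone: An opened phone, 72 x 145 x 7 mm, lying flat. Bystander. Origin at the middle of its underside.
- spudger: A red plastic prying bar, about 150 mm long, lying along its x. Bystander. Origin near its middle.
- screwdriver: A screwdriver 150 mm long, lying along its x. Bystander. Origin at the underside.
- screw_tray: A small aluminium tray, 90 x 70 x 18 mm. Bystander. Origin at the middle of its underside.
- solvent: A white plastic bottle with a red cap, 48 mm in diameter, 110 mm tall. Bystander. Origin at its foot.
- tape: A flat amber ring of tape, 64 mm outside, 14 mm high. Bystander. Origin at the middle of its underside.
Things that resemble listed ones, but are neither listed nor needed, are in the scene too. Of the things shaped like the cell, the blue one is meant.

How it is judged:
By the outcome, as a careful person would: the job done as asked, in the order asked, and still so for the second after the job is handed in, with the robot touching nothing.
It also fails if it takes over 69 s, if anything falls off the work surface, if the arm or the gripper's body presses on something with over 40 N, if the wrist force passes 120 N, or if a joint passes its speed limit or range.

### The arm

A 7-joint arm with a two-finger parallel gripper is mounted at the origin on the work surface. World frame = base frame: x ahead of the robot, y to its left, z up, the work surface at z = 0. Lengths are in mm, angles in degrees, forces in N, time in s.
With the tool pointing down it reaches from about 425 to 875 mm from the base axis. Payload 4.7 kg.
Tool frame: the origin (TCP) lies midway between the tips of the shut fingers; the grasp point (between the pads) lies 19 mm behind it; z points along the fingers, y is the line along which they close (so a half turn about z gives the same grasp; the last joint's range is limited). The gripper opens to 85 mm and grips with 20 to 120 N. Pads are 22 mm wide; open, the fingers measure 114 mm over their backs; the gripper's body (76 mm by 85 mm) begins 54 mm behind the grasp point. The pads swing forward as they close: fully open they stand 13 mm farther back than shut.
Start: joints at [-71.098, 18.392, -4.016, 83.108, 1.295, 78.541, -3.26], TCP at [201.902, 617.868, 231.349] pointing down, gripper open.
Joint ranges: [-163.93, 163.93], [-17.29, 119.83], [-79.2, 71.16], [3.27, 140.29], [-89.18, 269.18], [5.43, 117.66], [-154.24, 154.24]. Speed limits (degrees/s): [147.25, 147.25, 180, 180, 180, 180, 180].

### API

Orientations are given as [roll, pitch, yaw] about the fixed x, y, z axes, in that order (R = Rz(yaw) Ry(pitch) Rx(roll)).
In Python, from workcell import state, snapshot, get_calibration, finish_job, boxes_of gives the robot as it stands.
- The arm moves only by the tool step_arm, never from a script. Its argument "steps" is a list of rows, each an object with "translation": the shift along the tool's x, y, z in cm, a list of three; "roll": the turn about the tool's z in rad; "claw": the finger opening in cm, from 0 to 8.54. In form: [{"translation": [dx, dy, dz], "roll": roll, "claw": claw}, ...]. A call has 1 to 12 rows; each row is the pose to reach, as a shift and turn from the pose commanded when the call began, along the tool's axes at that moment; what a row does not reach only later rows make up. A row lasts 1/12 s, in which the tool goes at most 41.7 mm and 7.16 degrees, less where a joint would pass 70% of its speed; a pose out of reach is approached as far as the arm can. A call with a gripper value outside its range is refused whole. The fingers move at their own pace and stop on an object; "squeeze" is the grip in N (left out, the last holds). Time passes only in rows, so rows that repeat a pose let the fingers close. It gives the time, the measured TCP pose, the force, the opening and the grip force at its end, in the units of the state.
- state(): the state, without advancing time (a new reading comes with each control period).
- snapshot(name): name is "side" or "top" or "wrist"; returns the picture (480x640x3 uint8, blue, green, red); there is no depth.
- get_calibration(name): a dict with "intrinsics" (3x3 intrinsics, pixels), "view" (4x4, takes a point from world to camera coordinates); the wrist camera has in their place "hand_eye" (4x4, takes a point from camera to tool coordinates, whose origin is the TCP and whose axes are the flange's). Camera axes: x right, y down, z forward; pixel columns grow to the right and rows downward; lengths in mm; the calibration is good to about 2 mm. A picture is of the moment at which its call begins: read the wrist's pose just before it. get_calibration takes no time and is no camera call.
- finish_job(): hands the job in; it is judged then, once.
Trained networks look in the newest picture that a camera, given by its name, has taken for a name from the list of things; names that differ only in an ending like _2 or _b are one class to them, and where a whole thing is asked for, a point or a joint stands for the part that bears it (a point fixed in the world has none). Each returns a list of dicts, best first, with "confidence" (0 to 1); they miss things now and then, are a little off and sometimes report something else, mostly with a low value. They report only what shows in the picture. A call takes as long as a camera call. They do not tell look-alikes from the thing itself.
- boxes_of(camera, query): "point" ([x, y, z] in mm, in world coordinates, good to about 4 mm: the middle of the surface that is visible of it).
The state is a dict: "t": time; "q": joint angles; "qvel": joint speeds; "tau": joint torques, N m; "ee_pos": TCP position; "eef_rot": TCP orientation; "force": force on the tool from outside, world axes, zero at the start; "torque": the same for the moment, N m; "width": finger opening in mm; "finger_force": force on a finger pad.
Only numpy, scipy, OpenCV 4.12 (cv2) and the standard library are available. Lean on these libraries where they do the work, as an engineer would, in place of code of your own. Each camera call takes 0.05 s, during which the arm holds its last target. There are 200 camera calls.

## Working session

There is one attempt and no reset: what is moved stays moved. The work goes in short steps, Python scripts to look and compute and a tool call to move; the robot and the scene stay as the last step left them, time stands still between calls to the robot, and variables do not carry over. Pictures are saved under pics/ and viewed, at most 10 in all, crops included, and the job is handed in when it is done.

Besides the shell and the picture viewer there is one more tool, called after "Request:" by a JSON object that holds its "name" and its "arguments", one argument or row to a line. step_arm: Moves the arm, as the interface text tells. Its arguments: {"type":"object","properties":{"steps":{"type":"array"},"squeeze":{"type":"number"}},"required":["steps"]}

```bash
mkdir -p pics; cat > h.py <<'E'
import numpy as np, cv2
from workcell import *
def proj(name,P):
    c=get_calibration(name);K=np.array(c["intrinsics"]);V=np.array(c["view"])
    p=(V@np.append(P,1))[:3];p=K@p;return p[:2]/p[2]
def ray(name,uv,z):
    c=get_calibration(name);K=np.array(c["intrinsics"]);V=np.array(c["view"])
    Ri=V[:3,:3].T;o=-Ri@V[:3,3];d=Ri@np.linalg.solve(K,[uv[0],uv[1],1]);return o+d*(z-o[2])/d[2]
E
python3 - <<'E'
from h import *
for n in ("top","side"):
    im=snapshot(n);cv2.imwrite(f"pics/{n}0.png",im)
    for q in ("cell","tester","test_button"):
        for r in boxes_of(n,q)[:4]: print(n,q,np.round(r["point"]),round(r["confidence"],2),proj(n,r["point"]).round())
s=state();print(s)
E
```

```text
top cell [542. -15.  47.] 0.9 [340. 242.]
top cell [ 425. -170.   28.] 0.72 [409. 297.]
top cell [361.  -0.  31.] 0.71 [331. 325.]
top cell [ 547. -178.   29.] 0.68 [413. 242.]
top tester [574.  29.  15.] 0.64 [320. 228.]
top test_button [593.  90.  37.] 0.64 [293. 218.]
side cell [ 548. -189.   31.] 0.98 [355. 313.]
side cell [ 425. -184.   30.] 0.96 [293. 326.]
side cell [361. -10.  24.] 0.84 [245. 273.]
side cell [537. -23.  44.] 0.74 [326. 254.]
side tester [576.   2.  10.] 0.93 [339. 254.]
side test_button [592.  79.  40.] 0.47 [336. 222.]
{'t': 0.4, 'q': array([-71.09820245,  18.3999236 ,  -4.01810824,  83.11446988,
         1.29337703,  78.54190883,  -3.25923467]), 'qvel': array([ 0.0634425 , -0.00368604,  0.04496194, -0.03538792,  0.06257531,
       -0.13265917,  0.06918343]), 'tau': array([ 2.63353013e-04, -4.92738962e+01, -3.80647397e-01, -3.14089108e+01,
        1.33401071e-02,  3.97413489e-03,  5.57128615e-06]), 'ee_pos': array([201.85907477, 617.81343086, 231.19733921]), 'eef_rot': array([-1.79988763e+02,  8.14877911e-04,  1.61909500e+02]), 'force': array([-0.39480386,  0.0954219 , -0.6152439 ]), 'torque': array([-0.00938778,  0.02892233, -0.00508505]), 'finger_force': 0.0, 'width': 85.37861446036149}
```

View pics/top0.png

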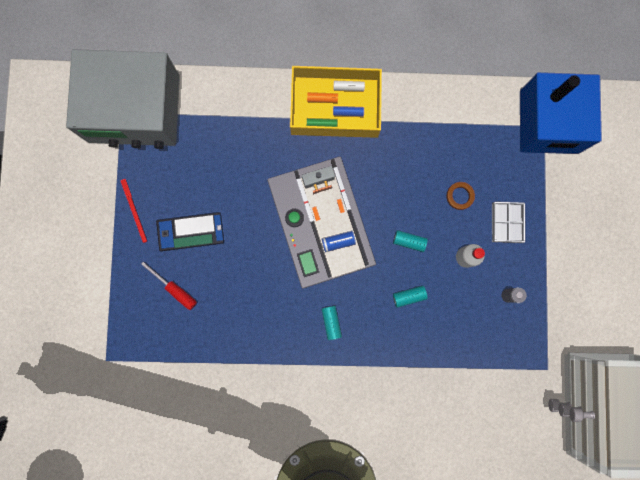

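View pics/side0.png

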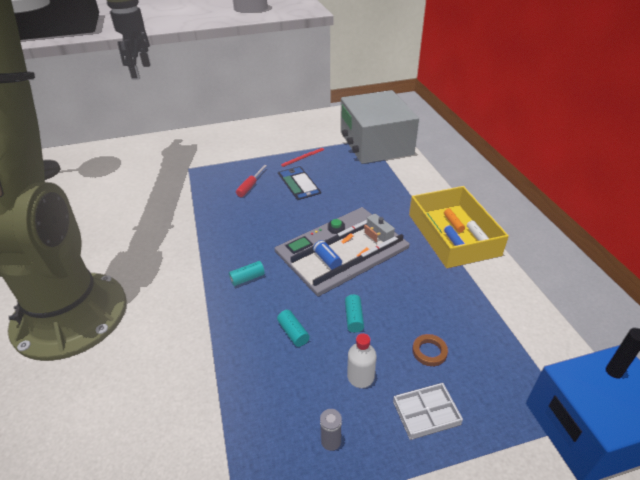

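The top view shows the tester at about (320,222). Candidates for the cell:
- the blue striped cylinder in the lane at (340,242)
- three teal cylinders at (410,241), (410,297) and (331,323)
- a blue stick in the yellow box at (348,111)

Only the one at (340,242) is blue with stripes and lies across the lane. I'll confirm it in an enlarged crop.

```bash
python3 - <<'E'
from h import *
im=cv2.imread("pics/top0.png");c=im[150:294,255:385]
cv2.imwrite("pics/crop0.png",cv2.resize(c,None,fx=4.1,fy=4.1,interpolation=cv2.INTER_CUBIC))
E
```

```text
(no output)
```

View pics/crop0.png

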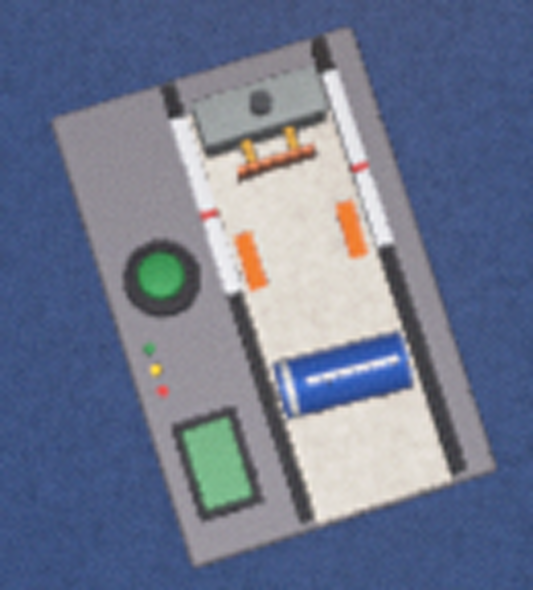

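The crop confirms the blue striped cell, lying in the lane with its axis across it. The red lines are at crop (209,214) and (360,167), the button at (161,275), and the base corners are clear. Next I fit the tester pose.

```bash
python3 - <<'E'
from h import *
from scipy.optimize import least_squares
f=lambda c:np.array([c[0]/4.1+255-.4,c[1]/4.1+150-.4])
cor=[(195,565),(495,467),(350,28),(53,120)];loc=np.array([(-125,110),(-125,-65),(135,-65),(135,110)])
W=np.array([ray("top",f(c),15)[:2] for c in cor])
def T(p,l):
    c,s=np.cos(p[2]),np.sin(p[2]);return np.array(l)@np.array([[c,s],[-s,c]])+p[:2]
r=least_squares(lambda p:(T(p,loc)-W).ravel(),[570,0,.3]);p=r.x
print("pose",p[:2].round(1),np.degrees(p[2]).round(2),r.fun.round(1))
inv=lambda w:np.array([[np.cos(p[2]),np.sin(p[2])],[-np.sin(p[2]),np.cos(p[2])]])@(w[:2]-p[:2])
for n,c,z in [("redL",(209,214),29),("redR",(360,167),29),("button",(161,275),36),("contact top",(277,164),45),("catch tips",(245,236),26),("catch tipsR",(346,204),26),("catchstartL",(257,288),15),("cell mid",(343,374),45),("cell L",(289,388),31),("cell R",(403,360),31)]:
    w=ray("top",f(c),z);print(n,w.round(1),inv(w).round(1))
print(boxes_of("top","usual_contact")[:2])
c=get_calibration("wrist");print(np.array(c["hand_eye"]).round(3),c["intrinsics"])
E
```

```text
pose [593.2   3.6] 19.33 [-2.2  1.1 -1.5 -2.5  2.5 -0.8  1.3  2.3]
redL [630.7  62.5  29. ] [54.9 43.2]
redR [659.  -18.9  29. ] [ 54.6 -42.9]
button [595.6  87.2  36. ] [29.9 78.1]
contact top [656.1  26.5  45. ] [67.   0.8]
catch tips [619.7  42.7  26. ] [37.9 28.1]
catch tipsR [638.9 -11.8  26. ] [ 38.  -29.6]
catchstartL [593.   35.4  15. ] [10.3 30.1]
cell mid [543.7 -11.5  45. ] [-51.7   2.2]
cell L [536.9  16.8  31. ] [-48.8  31.2]
cell R [553.7 -44.3  31. ] [-53.1 -32.1]
[{'point': [581.1, 26.3, 13.5], 'confidence': 0.77}]
[[   0.      -0.95    -0.312   79.76 ]
 [   1.       0.       0.      -0.614]
 [  -0.      -0.312    0.95  -142.972]
 [   0.       0.       0.       1.   ]] [[332.74647158   0.         318.78684058]
 [  0.         332.74647158 243.49086652]
 [  0.           0.           1.        ]]
```

Request:
{"name": "step_arm", "arguments": {
  "steps": [
    {"translation":[-2,-2.2,0.1],"roll":0.1,"claw":0.8},
    {"translation":[-4.5,-4.8,0.3],"roll":0.22,"claw":0.8},
    {"translation":[-7,-7.6,0.5],"roll":0.34,"claw":0.8},
    {"translation":[-9.5,-10.3,0.6],"roll":0.46,"claw":0.8},
    {"translation":[-12,-13,0.8],"roll":0.58,"claw":0.8},
    {"translation":[-14.5,-15.7,0.9],"roll":0.7,"claw":0.8},
    {"translation":[-17,-18.4,1.0],"roll":0.82,"claw":0.8},
    {"translation":[-19.5,-21.1,1.2],"roll":0.94,"claw":0.8},
    {"translation":[-22,-23.8,1.4],"roll":1.06,"claw":0.8},
    {"translation":[-24.5,-26.5,1.5],"roll":1.18,"claw":0.8},
    {"translation":[-27,-29.2,1.7],"roll":1.3,"claw":0.8},
    {"translation":[-29,-31.4,1.8],"roll":1.42,"claw":0.8}
  ]
}}

```text
t: 1.45
ee_pos: [381.0, 226.6, 213.5]
eef_rot: [180.0, -0.0, 80.1]
force: [0.3, -0.4, -0.1]
width: 7.8
finger_force: 0.0
```

Request:
{"name": "step_arm", "arguments": {
  "steps": [
    {"translation":[-2.6,1.8,0.2],"roll":0.12,"claw":0.8},
    {"translation":[-5.2,3.6,0.3],"roll":0.24,"claw":0.8},
    {"translation":[-7.8,5.3,0.5],"roll":0.36,"claw":0.8},
    {"translation":[-10.4,7.1,0.6],"roll":0.48,"claw":0.8},
    {"translation":[-13,8.9,0.8],"roll":0.6,"claw":0.8},
    {"translation":[-15.6,10.7,0.9],"roll":0.72,"claw":0.8},
    {"translation":[-18.2,12.4,1.0],"roll":0.84,"claw":0.8},
    {"translation":[-20.8,14.2,1.2],"roll":0.96,"claw":0.8},
    {"translation":[-23.0,15.6,1.3],"roll":1.04,"claw":0.8},
    {"translation":[-23.6,16.0,1.3],"roll":1.068,"claw":0.8},
    {"translation":[-23.6,16.0,1.3],"roll":1.068,"claw":0.8},
    {"translation":[-23.6,16.0,1.3],"roll":1.068,"claw":0.8}
  ]
}}

```text
t: 2.45
ee_pos: [498.9, -29.1, 200.3]
eef_rot: [-180.0, 0.0, 19.4]
force: [-0.9, 0.8, -0.9]
width: 8.3
finger_force: 0.0
```

```bash
cat >> h.py <<'E'
from scipy.spatial.transform import Rotation as R
def wray(uv,z,s):
    c=get_calibration("wrist");K=np.array(c["intrinsics"]);H=np.array(c["hand_eye"])
    Rt=R.from_euler("xyz",s["eef_rot"],degrees=True).as_matrix()
    o=Rt@H[:3,3]+s["ee_pos"];d=Rt@H[:3,:3]@np.linalg.solve(K,[uv[0],uv[1],1]);return o+d*(z-o[2])/d[2]
E
python3 - <<'E'
from h import *
import pickle
s=state();im=snapshot("wrist");cv2.imwrite("pics/w1.png",im);pickle.dump(s,open("s1.pkl","wb"))
print(s["ee_pos"].round(1),s["eef_rot"].round(2))
E
```

```text
[498.9 -29.1 200.3] [-1.7995e+02  1.0000e-02  1.9410e+01]
```

View pics/w1.png

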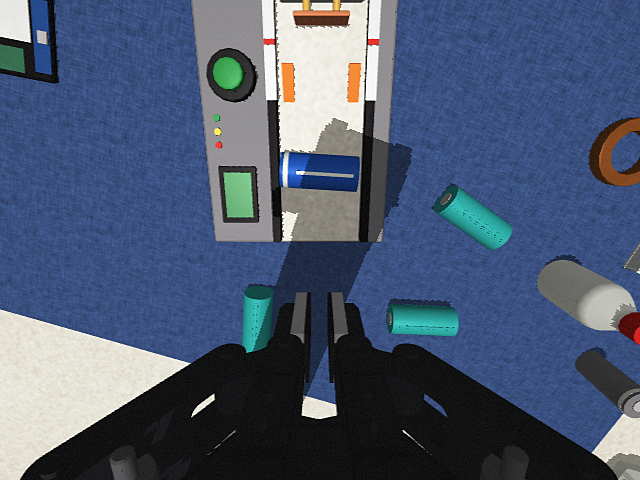

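The wrist view shows the cell at (320,171), the red lines at (268,42) and (374,42), the orange ramps at (288,82) and (354,82), the button at (228,73), and the base's near corners at (217,241) and (383,241).

```bash
python3 - <<'E'
from h import *
import pickle
s=pickle.load(open("s1.pkl","rb"))
p=[593.2,3.6,np.radians(19.33)]
inv=lambda w:np.array([[np.cos(p[2]),np.sin(p[2])],[-np.sin(p[2]),np.cos(p[2])]])@(w[:2]-p[:2])
for n,c,z in [("cornL",(217,241),15),("cornR",(383,241),15),("redL",(268,42),29),("redR",(374,42),29),("button",(228,72),36),("tipL",(288,64),26),("tipR",(354,64),26),("rampstart",(289,101),15),("cell top edge far",(321,155),31),("cell near edge",(319,189),31),("cellL",(283,168),31),("cellR",(359,174),31),("railL inner",(272,200),29),("railR inner",(361,200),29),("contact top",(322,11),42)]:
    w=wray(c,z,s);print(n,w.round(1),inv(w).round(1))
print("tcp",inv(s["ee_pos"]).round(1))
E
```

```text
cornL [440.   61.6  15. ] [-125.4  105.4]
cornR [ 497.3 -100.7   15. ] [-125.   -66.7]
redL [628.8  60.9  29. ] [52.6 42.3]
redR [658. -22.  29.] [ 52.7 -45.6]
button [595.6  84.5  36. ] [29.  75.6]
tipL [619.2  40.7  26. ] [36.8 26.4]
tipR [637.9 -12.4  26. ] [ 36.9 -29.9]
rampstart [592.4  32.2  15. ] [ 8.7 27.2]
cell top edge far [558.1 -10.9  31. ] [-37.9  -2. ]
cell near edge [528.4 -19.4  31. ] [-68.8  -0.3]
cellL [535.6  18.2  31. ] [-49.6  32.9]
cellR [553.8 -49.7  31. ] [-54.8 -37.2]
railL inner [503.3  19.3  29. ] [-79.7  44.5]
railR inner [531.5 -60.8  29. ] [-79.5 -40.3]
contact top [660.7  24.8  42. ] [70.7 -2.3]
tcp [-99.8   0.4]
```

Request:
{"name": "step_arm", "arguments": {
  "steps": [
    {"translation":[0.5,0.15,2.5],"roll":0,"claw":0.8},
    {"translation":[0.5,0.15,5],"roll":0,"claw":0.8},
    {"translation":[0.5,0.15,7.5],"roll":0,"claw":0.8},
    {"translation":[0.5,0.15,10],"roll":0,"claw":0.8},
    {"translation":[0.5,0.15,12],"roll":0,"claw":0.8},
    {"translation":[0.5,0.15,14],"roll":0,"claw":0.8},
    {"translation":[0.5,0.15,15.5],"roll":0,"claw":0.8},
    {"translation":[0.5,0.15,16.6],"roll":0,"claw":0.8},
    {"translation":[0.5,0.15,17.3],"roll":0,"claw":0.8},
    {"translation":[0.5,0.15,17.6],"roll":0,"claw":0.8},
    {"translation":[0.5,0.15,17.6],"roll":0,"claw":0.8},
    {"translation":[0.5,0.15,17.6],"roll":0,"claw":0.8}
  ]
}}

```text
t: 3.5
ee_pos: [504.9, -29.2, 25.0]
eef_rot: [180.0, -0.1, 19.4]
force: [0.1, -0.5, 0.4]
width: 7.8
finger_force: 0.0
```

```bash
python3 - <<'E'
from h import *
s=state();im=snapshot("wrist");cv2.imwrite("pics/w2.png",im)
print(s["ee_pos"].round(1),s["eef_rot"].round(2),s["force"].round(2))
E
```

```text
[504.9 -29.2  25. ] [ 1.800e+02 -7.000e-02  1.939e+01] [ 0.12 -0.53  0.4 ]
```

View pics/w2.png

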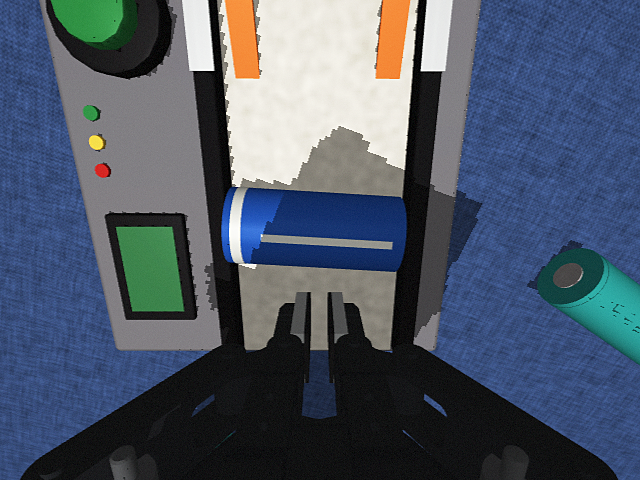

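The fingers are centred in the lane behind the cell: finger centre at column 320, lane centre about 317. The cell spans columns 222–405 at row 230. Pushing gently.

Request:
{"name": "step_arm", "arguments": {
  "steps": [
    {"translation":[0.3,0,0],"roll":0,"claw":0.8},
    {"translation":[0.6,0,0],"roll":0,"claw":0.8},
    {"translation":[0.8,0,0],"roll":0,"claw":0.8},
    {"translation":[1.0,0,0],"roll":0,"claw":0.8},
    {"translation":[1.2,0,0],"roll":0,"claw":0.8},
    {"translation":[1.4,0,0],"roll":0,"claw":0.8},
    {"translation":[1.6,0,0],"roll":0,"claw":0.8},
    {"translation":[1.8,0,0],"roll":0,"claw":0.8},
    {"translation":[2.0,0,0],"roll":0,"claw":0.8},
    {"translation":[2.2,0,0],"roll":0,"claw":0.8},
    {"translation":[2.4,0,0],"roll":0,"claw":0.8},
    {"translation":[2.6,0,0],"roll":0,"claw":0.8}
  ]
}}

```text
t: 4.55
ee_pos: [529.0, -20.8, 24.3]
eef_rot: [-180.0, -0.0, 19.4]
force: [0.4, -0.3, 0.2]
width: 8.2
finger_force: 0.1
```

Request:
{"name": "step_arm", "arguments": {
  "steps": [
    {"translation":[0.2,0,0],"roll":0,"claw":0.8},
    {"translation":[0.4,0,0],"roll":0,"claw":0.8},
    {"translation":[0.6,0,0],"roll":0,"claw":0.8},
    {"translation":[0.8,0,0],"roll":0,"claw":0.8},
    {"translation":[1.0,0,0],"roll":0,"claw":0.8},
    {"translation":[1.2,0,0],"roll":0,"claw":0.8},
    {"translation":[1.4,0,0],"roll":0,"claw":0.8},
    {"translation":[1.6,0,0],"roll":0,"claw":0.8},
    {"translation":[1.8,0,0],"roll":0,"claw":0.8},
    {"translation":[2.0,0,0],"roll":0,"claw":0.8},
    {"translation":[2.2,0,0],"roll":0,"claw":0.8},
    {"translation":[2.4,0,0],"roll":0,"claw":0.8}
  ]
}}

```text
t: 5.55
ee_pos: [551.7, -12.8, 24.3]
eef_rot: [-180.0, -0.0, 19.4]
force: [0.2, -1.3, 0.3]
width: 8.1
finger_force: 0.1
```

```bash
cat >> h.py <<'E'
def inv(w):
    a=np.radians(19.33);return np.array([[np.cos(a),np.sin(a)],[-np.sin(a),np.cos(a)]])@(np.array(w)[:2]-[593.2,3.6])
E
python3 - <<'E'
from h import *
s=state();im=snapshot("wrist");cv2.imwrite("pics/w3.png",im)
print(s["ee_pos"].round(1),inv(s["ee_pos"]).round(1),s["force"].round(2))
E
```

```text
[551.7 -12.8  24.3] [-44.6  -1.8] [ 0.25 -1.26  0.28]
```

View pics/w3.png

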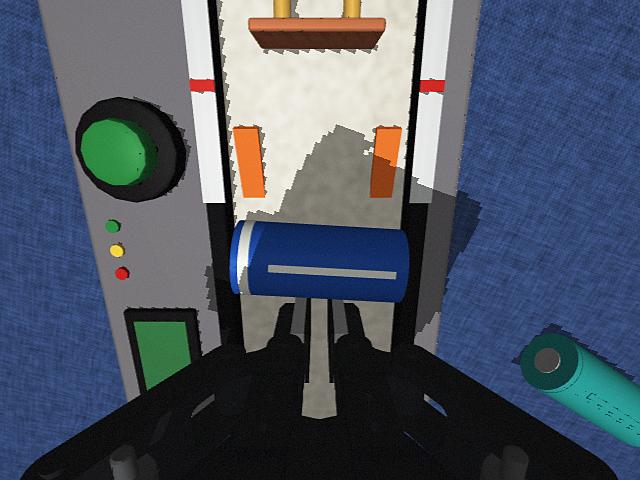

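The cell rolls along in front of the fingers, still about 3° skewed. The red lines are at (201,85) and (432,86), the ramp tips at row 127, and the contact face at row 48.

```bash
python3 - <<'E'
from h import *
s=state()
for n,c,z in [("redL",(201,85),29),("redR",(432,86),29),("tips",(318,127),26),("face low",(318,49),20),("face top",(318,31),42),("cell far edge",(320,224),31),("cell near edge",(320,298),31),("cellstripe L",(268,269),45),("stripeR",(396,275),45)]:
    w=wray(c,z,s);print(n,inv(w).round(1))
E
```

```text
redL [53.7 42.2]
redR [ 53.4 -45.3]
tips [38.8 -2.1]
face low [67.7 -2.1]
face top [68.2 -2.1]
cell far edge [-0.1 -3. ]
cell near edge [-35.  -3.]
cellstripe L [-14.8  17.7]
stripeR [-17.4 -33.3]
```

Request:
{"name": "step_arm", "arguments": {
  "steps": [
    {"translation":[0.2,0,0],"roll":0,"claw":0.8},
    {"translation":[0.4,0,0],"roll":0,"claw":0.8},
    {"translation":[0.6,0,0],"roll":0,"claw":0.8},
    {"translation":[0.8,0,0],"roll":0,"claw":0.8},
    {"translation":[1.0,0,0],"roll":0,"claw":0.8},
    {"translation":[1.2,0,0],"roll":0,"claw":0.8},
    {"translation":[1.4,0,0],"roll":0,"claw":0.8},
    {"translation":[1.6,0,0],"roll":0,"claw":0.8},
    {"translation":[1.8,0,0],"roll":0,"claw":0.8},
    {"translation":[2.0,0,0],"roll":0,"claw":0.8},
    {"translation":[2.2,0,0],"roll":0,"claw":0.8},
    {"translation":[2.4,0,0],"roll":0,"claw":0.8}
  ]
}}

```text
t: 6.6
ee_pos: [574.1, -5.1, 24.3]
eef_rot: [180.0, 0.0, 19.3]
force: [-1.1, -0.8, 0.8]
width: 8.5
finger_force: 0.7
```

Request:
{"name": "step_arm", "arguments": {
  "steps": [
    {"translation":[0.15,0,0],"roll":0,"claw":0.8},
    {"translation":[0.3,0,0],"roll":0,"claw":0.8},
    {"translation":[0.45,0,0],"roll":0,"claw":0.8},
    {"translation":[0.6,0,0],"roll":0,"claw":0.8},
    {"translation":[0.75,0,0],"roll":0,"claw":0.8},
    {"translation":[0.9,0,0],"roll":0,"claw":0.8},
    {"translation":[1.05,0,0],"roll":0,"claw":0.8},
    {"translation":[1.2,0,0],"roll":0,"claw":0.8},
    {"translation":[1.35,0,0],"roll":0,"claw":0.8},
    {"translation":[1.5,0,0],"roll":0,"claw":0.8}
  ]
}}

```text
t: 7.43
ee_pos: [588.5, 0.1, 24.3]
eef_rot: [-180.0, -0.0, 19.4]
force: [-0.7, -0.4, -0.1]
width: 8.3
finger_force: 0.3
```

```bash
python3 - <<'E'
from h import *
s=state();im=snapshot("wrist");cv2.imwrite("pics/w4.png",im)
print(s["ee_pos"].round(1),inv(s["ee_pos"]).round(1),s["force"].round(2))
E
```

```text
[5.885e+02 1.000e-01 2.430e+01] [-5.5 -1.7] [-0.7  -0.42 -0.11]
```

View pics/w4.png

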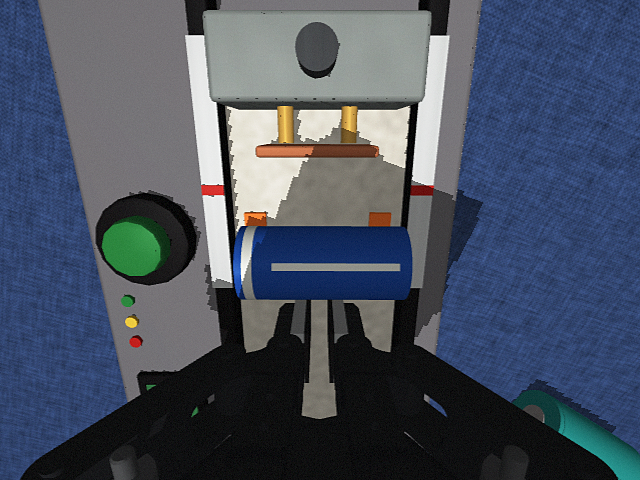

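The cell is now square to the lane and on the ramps, which show at row 218. The red lines are at row 190 and the contact at row 150. I'll roll it over the catch slowly.

Request:
{"name": "step_arm", "arguments": {
  "steps": [
    {"translation":[0.2,0,0],"roll":0,"claw":0.8},
    {"translation":[0.4,0,0],"roll":0,"claw":0.8},
    {"translation":[0.6,0,0],"roll":0,"claw":0.8},
    {"translation":[0.8,0,0],"roll":0,"claw":0.8},
    {"translation":[1.0,0,0],"roll":0,"claw":0.8},
    {"translation":[1.2,0,0],"roll":0,"claw":0.8},
    {"translation":[1.4,0,0],"roll":0,"claw":0.8},
    {"translation":[1.6,0,0],"roll":0,"claw":0.8},
    {"translation":[1.8,0,0],"roll":0,"claw":0.8},
    {"translation":[2.0,0,0],"roll":0,"claw":0.8},
    {"translation":[2.2,0,0],"roll":0,"claw":0.8},
    {"translation":[2.4,0,0],"roll":0,"claw":0.8}
  ]
}}

```text
t: 8.48
ee_pos: [611.2, 8.1, 24.3]
eef_rot: [-180.0, -0.0, 19.4]
force: [-0.2, 0.6, 0.1]
width: 8.2
finger_force: 0.0
```

Request:
{"name": "step_arm", "arguments": {
  "steps": [
    {"translation":[0.1,0,0],"roll":0,"claw":0.8},
    {"translation":[0.2,0,0],"roll":0,"claw":0.8},
    {"translation":[0.3,0,0],"roll":0,"claw":0.8},
    {"translation":[0.3,0,0],"roll":0,"claw":0.8},
    {"translation":[0.3,0,0],"roll":0,"claw":0.8}
  ]
}}

```text
t: 8.9
ee_pos: [613.8, 8.9, 24.3]
eef_rot: [-180.0, 0.0, 19.4]
force: [0.6, -0.4, -0.4]
width: 8.0
finger_force: 0.0
```

```bash
python3 - <<'E'
from h import *
F=[]
for i in range(4):
    s=state();im=snapshot("wrist");F.append(inv(s["force"]+np.array([593.2,3.6,0])))
cv2.imwrite("pics/w5.png",im)
print(s["ee_pos"].round(1),inv(s["ee_pos"]).round(1),np.round(F,2))
E
```

```text
[613.7   8.9  24.3] [21.1 -1.8] [[ 0.43 -0.61]
 [-0.4  -0.22]
 [ 0.23  0.24]
 [-0.22  0.1 ]]
```

View pics/w5.png

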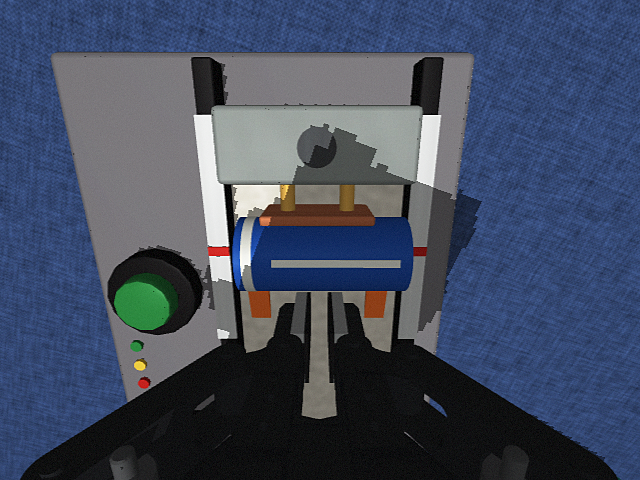

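The cell rolled over the catch by itself and now rests on the contact, with its axis near the red lines at row 251. There's a small gap to the fingers. Now I'll feel forward in small steps.

Request:
{"name": "step_arm", "arguments": {
  "steps": [
    {"translation":[0.05,0,0],"roll":0,"claw":0.8},
    {"translation":[0.1,0,0],"roll":0,"claw":0.8},
    {"translation":[0.15,0,0],"roll":0,"claw":0.8},
    {"translation":[0.2,0,0],"roll":0,"claw":0.8},
    {"translation":[0.25,0,0],"roll":0,"claw":0.8},
    {"translation":[0.25,0,0],"roll":0,"claw":0.8},
    {"translation":[0.25,0,0],"roll":0,"claw":0.8}
  ]
}}

```text
t: 9.68
ee_pos: [616.2, 9.8, 24.3]
eef_rot: [-180.0, -0.0, 19.4]
force: [0.3, -0.3, -0.2]
width: 8.0
finger_force: 0.0
```

```bash
cat > f.py <<'E'
from h import *
F=[];X=[]
for i in range(5):
    s=state();im=snapshot("wrist");F.append(inv(s["force"]+np.array([593.2,3.6,0])));X.append(inv(s["ee_pos"]))
print(np.mean(X,0).round(2),np.mean(F,0).round(2),round(s["finger_force"],2),s["t"])
E
python3 f.py
```

```text
[23.69 -1.77] [-0.15 -0.21] 0.0 9.8833
```

Request:
{"name": "step_arm", "arguments": {
  "steps": [
    {"translation":[0.05,0,0],"roll":0,"claw":0.8},
    {"translation":[0.1,0,0],"roll":0,"claw":0.8},
    {"translation":[0.1,0,0],"roll":0,"claw":0.8},
    {"translation":[0.1,0,0],"roll":0,"claw":0.8}
  ]
}}

```text
t: 10.27
ee_pos: [617.1, 10.2, 24.3]
eef_rot: [-180.0, -0.0, 19.4]
force: [0.3, -0.6, 0.0]
width: 8.1
finger_force: 0.0
```

```bash
python3 f.py
```

```text
[24.7  -1.74] [ 0.23 -0.07] 0.0 10.4667
```

Request:
{"name": "step_arm", "arguments": {
  "steps": [
    {"translation":[0.05,0,0],"roll":0,"claw":0.8},
    {"translation":[0.1,0,0],"roll":0,"claw":0.8},
    {"translation":[0.1,0,0],"roll":0,"claw":0.8},
    {"translation":[0.1,0,0],"roll":0,"claw":0.8}
  ]
}}

```text
t: 10.85
ee_pos: [617.7, 10.3, 24.3]
eef_rot: [-180.0, 0.0, 19.4]
force: [-1.9, -1.4, 1.6]
width: 7.9
finger_force: 0.7
```

```bash
python3 f.py
```

```text
[25.37 -1.79] [-2.01 -0.06] 0.95 11.05
```

Request:
{"name": "step_arm", "arguments": {
  "steps": [
    {"translation":[0.04,0,0],"roll":0,"claw":0.8},
    {"translation":[0.08,0,0],"roll":0,"claw":0.8},
    {"translation":[0.08,0,0],"roll":0,"claw":0.8},
    {"translation":[0.08,0,0],"roll":0,"claw":0.8}
  ]
}}

```text
t: 11.43
ee_pos: [618.3, 10.5, 24.2]
eef_rot: [-180.0, 0.1, 19.3]
force: [-4.3, -1.1, 2.1]
width: 8.1
finger_force: 2.0
```

```bash
python3 f.py
```

```text
[26.06 -1.8 ] [-4.19  0.29] 2.22 11.6333
```

Request:
{"name": "step_arm", "arguments": {
  "steps": [
    {"translation":[0.04,0,0],"roll":0,"claw":0.8},
    {"translation":[0.08,0,0],"roll":0,"claw":0.8},
    {"translation":[0.08,0,0],"roll":0,"claw":0.8},
    {"translation":[0.08,0,0],"roll":0,"claw":0.8}
  ]
}}

```text
t: 12.02
ee_pos: [618.8, 10.7, 24.2]
eef_rot: [-180.0, 0.1, 19.3]
force: [-5.9, -2.1, 3.2]
width: 8.2
finger_force: 2.9
```

```bash
python3 f.py; python3 -c "
from h import *
cv2.imwrite('pics/c1.png',snapshot('wrist'))"
```

```text
[26.49 -1.81] [-5.79  0.17] 2.91 12.2167
```

Request:
{"name": "step_arm", "arguments": {
  "steps": [
    {"translation":[0.03,0,0],"roll":0,"claw":0.8},
    {"translation":[0.05,0,0],"roll":0,"claw":0.8},
    {"translation":[0.05,0,0],"roll":0,"claw":0.8},
    {"translation":[0.05,0,0],"roll":0,"claw":0.8}
  ]
}}

```text
t: 12.65
ee_pos: [619.0, 10.7, 24.2]
eef_rot: [-180.0, 0.1, 19.3]
force: [-5.8, -0.9, 4.6]
width: 7.7
finger_force: 3.4
```

```bash
python3 f.py; python3 -c "
from h import *
im=snapshot('wrist');cv2.imwrite('pics/c2.png',im)
a=[cv2.resize(x[190:330,200:440],None,fx=1.65,fy=1.65,interpolation=cv2.INTER_CUBIC) for x in (cv2.imread('pics/w5.png'),cv2.imread('pics/c1.png'))]
b=cv2.resize(im[190:330,200:440],None,fx=1.65,fy=1.65,interpolation=cv2.INTER_CUBIC)
cv2.imwrite('pics/cmp1.png',np.vstack([np.hstack(a),np.hstack([b,b*0])]))"
```

```text
[26.64 -1.81] [-6.65  0.71] 3.36 12.85
```

View pics/cmp1.png

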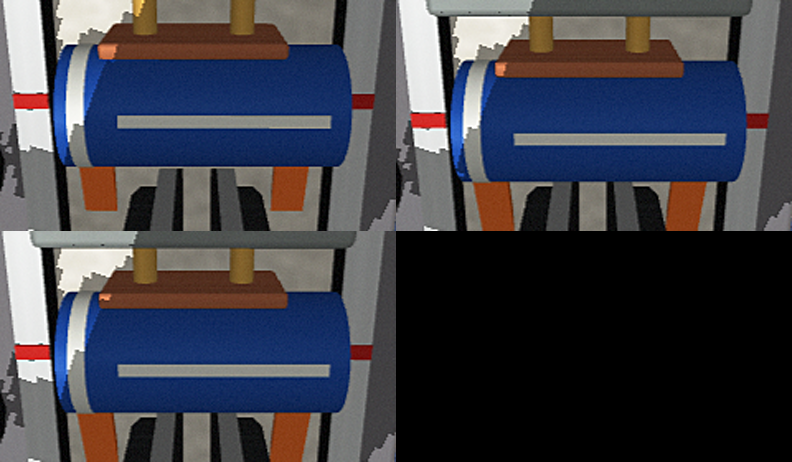

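Request:
{"name": "step_arm", "arguments": {
  "steps": [
    {"translation":[0.03,0,0],"roll":0,"claw":0.8},
    {"translation":[0.06,0,0],"roll":0,"claw":0.8},
    {"translation":[0.06,0,0],"roll":0,"claw":0.8},
    {"translation":[0.06,0,0],"roll":0,"claw":0.8}
  ]
}}

```text
t: 13.28
ee_pos: [619.2, 10.8, 24.2]
eef_rot: [-180.0, 0.2, 19.3]
force: [-6.6, -2.0, 4.4]
width: 7.7
finger_force: 3.7
```

```bash
python3 f.py
```

```text
[26.96 -1.81] [-7.    0.71] 3.73 13.4833
```

Request:
{"name": "step_arm", "arguments": {
  "steps": [
    {"translation":[0.03,0,0],"roll":0,"claw":0.8},
    {"translation":[0.04,0,0],"roll":0,"claw":0.8},
    {"translation":[0.04,0,0],"roll":0,"claw":0.8},
    {"translation":[0.04,0,0],"roll":0,"claw":0.8}
  ]
}}

```text
t: 13.87
ee_pos: [619.3, 10.8, 24.2]
eef_rot: [-180.0, 0.2, 19.3]
force: [-8.2, -1.8, 6.1]
width: 8.0
finger_force: 4.1
```

```bash
python3 f.py
```

```text
[27.05 -1.83] [-7.81  1.08] 4.12 14.0667
```

Request:
{"name": "step_arm", "arguments": {
  "steps": [
    {"translation":[-0.1,0,0],"roll":0,"claw":0.8},
    {"translation":[-0.2,0,0],"roll":0,"claw":0.8},
    {"translation":[-0.3,0,0],"roll":0,"claw":0.8},
    {"translation":[-0.4,0,0],"roll":0,"claw":0.8},
    {"translation":[-0.5,0,0],"roll":0,"claw":0.8},
    {"translation":[-0.6,0,0],"roll":0,"claw":0.8},
    {"translation":[-0.65,0,0],"roll":0,"claw":0.8},
    {"translation":[-0.65,0,0],"roll":0,"claw":0.8},
    {"translation":[-0.65,0,0],"roll":0,"claw":0.8}
  ]
}}

```text
t: 14.87
ee_pos: [615.1, 9.5, 24.5]
eef_rot: [180.0, -0.0, 19.4]
force: [1.2, -0.7, -0.4]
width: 8.1
finger_force: 0.0
```

```bash
python3 f.py; cat > m.py <<'E'
from h import *
def meas(im):
    b,g,r=[im[:,:,i].astype(int) for i in range(3)]
    blue=(b>70)&(r<60)&(b>1.6*g); red=(r>110)&(g<60)&(b<60)
    out=[]
    for c in (270,320,380):
        rr=np.where(blue[180:320,c])[0]+180; out+= [rr.min(),rr.max()]
    y,x=np.where(red[150:330,195:440]); y=y+150;x=x+195
    out+=[y[x<260].mean().round(1),y[x>380].mean().round(1)]
    org=(r>150)&(g>50)&(g<150)&(b<60); y,x=np.where(org[270:345,240:400]); out+=[y.min()+270 if len(y) else 0,y.max()+270 if len(y) else 0,len(y)]
    return out
if __name__=="__main__":
    print(meas(cv2.imread("pics/w5.png")));s=state();im=snapshot("wrist");cv2.imwrite("pics/c3.png",im);print(meas(im),inv(s["ee_pos"]).round(2))
E
python3 m.py
```

```text
[22.51 -1.74] [ 0.19 -0.52] 0.0 15.0667
[np.int64(226), np.int64(289), np.int64(226), np.int64(289), np.int64(218), np.int64(290), np.float64(261.4), np.float64(282.4), np.int64(291), np.int64(292), 32]
[np.int64(228), np.int64(291), np.int64(228), np.int64(290), np.int64(218), np.int64(291), np.float64(274.2), np.float64(293.3), np.int64(293), np.int64(293), 5] [22.39 -1.75]
```

```bash
python3 - <<'E'
from h import *
for n in ("w5","c1","c2","c3"):
    im=cv2.imread(f"pics/{n}.png").astype(int);b,g,r=im[:,:,0],im[:,:,1],im[:,:,2]
    w=np.clip(r-np.maximum(g,b)-60,0,None)
    o=[]
    for c0,c1 in ((209,228),(413,425)):
        ww=w[235:275,c0:c1].sum(1);o.append((np.arange(235,275)*ww).sum()/ww.sum())
    bl=(b-r)[:, 300:345].mean(1)  # columns over the cell
    d=np.diff(bl); lo=280+np.argmin(d[280:300])
    # sub-pixel: lower edge threshold crossing
    seg=bl[265:305];m=(seg[5]+0)/2;
    k=[i for i in range(15,39) if seg[i]>=m>seg[i+1]]
    e=265+k[0]+(seg[k[0]]-m)/(seg[k[0]]-seg[k[0]+1]) if k else None
    st=im[200:300,280:390].min(2).mean(1);sr=200+50+np.argmax(st[50:90])
    print(n,"red",np.round(o,2),"near edge",e and round(e,2),"stripe",sr)
E
```

```text
w5 red [251.09 251.13] near edge 290.26 stripe 261
c1 red [262.55 262.81] near edge 299.53 stripe 271
c2 red [263.21 263.43] near edge 299.53 stripe 271
c3 red [253.81 254.04] near edge 291.39 stripe 262
```

```bash
cat > e.py <<'E'
from h import *
def est(tcpx,red,edge,z0=24.3):
    c=get_calibration("wrist");K=np.array(c["intrinsics"]);H=np.array(c["hand_eye"])
    # tool: x along lane, z down. work in lane-plane (x, height)
    Rt=np.diag([1.,-1,-1]);o=Rt@H[:3,3]+[tcpx,0,z0]
    def d(v): return Rt@H[:3,:3]@np.linalg.solve(K,[320,v,1])
    a=d(red);xm=o[0]+a[0]*(29-o[2])/a[2]
    b=d(edge);n=np.array([b[0],b[2]])/np.hypot(b[0],b[2])
    # axis at height 31, perpendicular distance to ray = 16, axis on +x side
    # dist = (ax-ox)*nz-(31-oz)*nx  -> |.|=16
    s=[o[0]+((31-o[2])*n[0]+k*16)/n[1] for k in (1,-1)]
    return xm,s,max(s)-xm
if __name__=="__main__":
    for n,x,r,e in [("w5",21.1,251.11,290.26),("c1",26.49,262.7,299.53),("c2",26.64,263.3,299.53),("c3",22.39,253.9,291.39)]:
        print(n,np.round(est(x,r,e)[0],2),np.round(est(x,r,e)[2],2))
E
python3 e.py
```

```text
w5 52.3 -0.24
c1 52.2 0.83
c2 52.06 1.11
c3 52.28 0.54
```

Request:
{"name": "step_arm", "arguments": {
  "steps": [
    {"translation":[0.1,0,0],"roll":0,"claw":0.8},
    {"translation":[0.2,0,0],"roll":0,"claw":0.8},
    {"translation":[0.3,0,0],"roll":0,"claw":0.8},
    {"translation":[0.4,0,0],"roll":0,"claw":0.8},
    {"translation":[0.47,0,0],"roll":0,"claw":0.8},
    {"translation":[0.54,0,0],"roll":0,"claw":0.8},
    {"translation":[0.6,0,0],"roll":0,"claw":0.8},
    {"translation":[0.65,0,0],"roll":0,"claw":0.8},
    {"translation":[0.65,0,0],"roll":0,"claw":0.8},
    {"translation":[0.65,0,0],"roll":0,"claw":0.8}
  ]
}}

```text
t: 16.0
ee_pos: [618.8, 10.6, 24.0]
eef_rot: [-179.9, 0.3, 19.3]
force: [-6.8, -2.0, 6.0]
width: 8.2
finger_force: 3.4
```

```bash
cat > g.py <<'E'
from e import *
import sys
F=[];X=[];E=[]
for i in range(4):
    s=state();im=snapshot("wrist");F.append(inv(s["force"]+np.array([593.2,3.6,0])));X.append(inv(s["ee_pos"]))
cv2.imwrite(f"pics/{sys.argv[1]}.png",im)
im=im.astype(int);b,g,r=im[:,:,0],im[:,:,1],im[:,:,2];w=np.clip(r-np.maximum(g,b)-60,0,None);o=[]
for c0,c1 in ((209,228),(413,425)):
    ww=w[235:275,c0:c1].sum(1);o.append((np.arange(235,275)*ww).sum()/ww.sum())
bl=(b-r)[:,300:345].mean(1);seg=bl[265:320];m=seg[5]/2
k=[i for i in range(15,54) if seg[i]>=m>seg[i+1]][0];e=265+k+(seg[k]-m)/(seg[k]-seg[k+1])
x=np.mean(X,0)[0];a=est(x,np.mean(o),e)
print("tcp",round(x,2),"F",np.mean(F,0).round(2),"red",np.round(o,2),"edge",round(e,2),"axis-mark",round(a[2],2),"t",s["t"])
E
python3 g.py d1
```

```text
tcp 26.46 F [-6.63  0.86] red [262.89 263.16] edge 299.53 axis-mark 0.98 t 16.15
```

Request:
{"name": "step_arm", "arguments": {
  "steps": [
    {"translation":[0.03,0,0],"roll":0,"claw":0.8},
    {"translation":[0.05,0,0],"roll":0,"claw":0.8},
    {"translation":[0.05,0,0],"roll":0,"claw":0.8},
    {"translation":[0.05,0,0],"roll":0,"claw":0.8}
  ]
}}

```text
t: 16.53
ee_pos: [618.9, 10.6, 24.0]
eef_rot: [-179.9, 0.3, 19.3]
force: [-7.5, -2.2, 5.3]
width: 8.1
finger_force: 3.8
```

```bash
python3 g.py d2
```

```text
tcp 26.57 F [-7.69  0.5 ] red [263.41 263.41] edge 300.01 axis-mark 0.93 t 16.6833
```

Request:
{"name": "step_arm", "arguments": {
  "steps": [
    {"translation":[0.03,0,0],"roll":0,"claw":0.8},
    {"translation":[0.06,0,0],"roll":0,"claw":0.8},
    {"translation":[0.06,0,0],"roll":0,"claw":0.8},
    {"translation":[0.06,0,0],"roll":0,"claw":0.8}
  ]
}}

```text
t: 17.07
ee_pos: [619.3, 10.7, 24.0]
eef_rot: [-179.9, 0.3, 19.3]
force: [-8.8, -1.2, 5.9]
width: 8.0
finger_force: 4.1
```

```bash
python3 g.py d3
```

```text
tcp 26.92 F [-8.27  1.25] red [264.05 264.15] edge 300.04 axis-mark 1.25 t 17.2167
```

Request:
{"name": "step_arm", "arguments": {
  "steps": [
    {"translation":[0.03,0,0],"roll":0,"claw":0.8},
    {"translation":[0.05,0,0],"roll":0,"claw":0.8},
    {"translation":[0.05,0,0],"roll":0,"claw":0.8},
    {"translation":[0.05,0,0],"roll":0,"claw":0.8}
  ]
}}

```text
t: 17.6
ee_pos: [619.4, 10.8, 23.9]
eef_rot: [-179.9, 0.4, 19.3]
force: [-9.5, -2.1, 5.7]
width: 8.0
finger_force: 4.5
```

```bash
python3 g.py d4
```

```text
tcp 27.15 F [-8.84  1.27] red [264.49 264.45] edge 300.06 axis-mark 1.42 t 17.75
```

Request:
{"name": "step_arm", "arguments": {
  "steps": [
    {"translation":[-0.1,0,0],"roll":0,"claw":0.8},
    {"translation":[-0.2,0,0],"roll":0,"claw":0.8},
    {"translation":[-0.3,0,0],"roll":0,"claw":0.8},
    {"translation":[-0.4,0,0],"roll":0,"claw":0.8},
    {"translation":[-0.5,0,0],"roll":0,"claw":0.8},
    {"translation":[-0.6,0,0],"roll":0,"claw":0.8},
    {"translation":[-0.7,0,0],"roll":0,"claw":0.8},
    {"translation":[-0.8,0,0],"roll":0,"claw":0.8},
    {"translation":[-0.95,0,0],"roll":0,"claw":0.8},
    {"translation":[-0.95,0,0],"roll":0,"claw":0.8},
    {"translation":[-0.95,0,0],"roll":0,"claw":0.8}
  ]
}}

```text
t: 18.72
ee_pos: [613.6, 8.9, 24.4]
eef_rot: [-180.0, -0.0, 19.4]
force: [0.2, -0.6, -0.1]
width: 8.2
finger_force: 0.0
```

```bash
python3 g.py d5
```

```text
tcp 21.01 F [0.18 0.18] red [250.81 251.11] edge 288.41 axis-mark 0.57 t 18.8667
```

```bash
python3 -c "
from h import *
a=[cv2.resize(cv2.imread(f'pics/{n}.png')[245:345,230:410],None,fx=2.2,fy=2.2,interpolation=cv2.INTER_CUBIC) for n in ('w5','c3','d4','d5')]
cv2.imwrite('pics/cmp2.png',np.vstack([np.hstack(a[:2]),np.hstack(a[2:])]))
for n in ('w5','d5'):
    im=cv2.imread(f'pics/{n}.png').astype(int)
    for row in (294,300,306,312,318):
        o=(im[row,:,2]-im[row,:,0]>70)&(im[row,:,1]>40); x=np.where(o[235:400])[0]+235; print(n,row,x[x<320].min() if (x<320).any() else 0,x[x<320].max() if (x<320).any() else 0,x[x>320].min() if (x>320).any() else 0,x[x>320].max() if (x>320).any() else 0)
"
```

```text
w5 294 249 269 366 386
w5 300 250 268 365 385
w5 306 250 269 365 384
w5 312 251 270 364 383
w5 318 0 0 0 0
d5 294 247 267 367 387
d5 300 248 268 366 386
d5 306 249 269 365 385
d5 312 251 270 365 384
d5 318 252 270 364 383
```

View pics/cmp2.png

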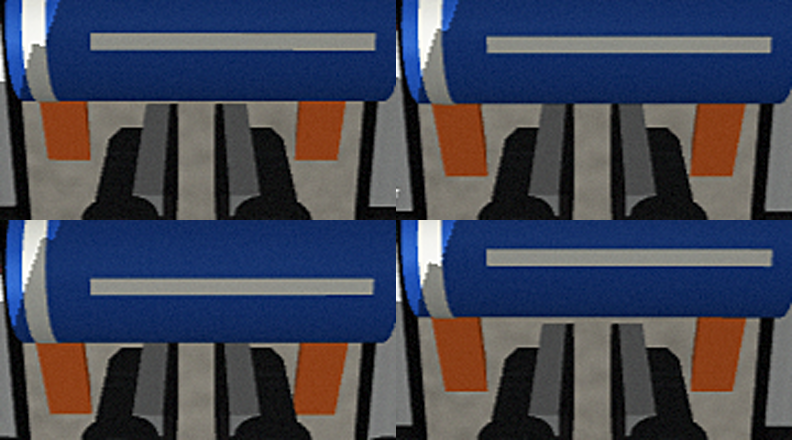

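```bash
python3 - <<'E'
from h import *
c=get_calibration("wrist");K=np.array(c["intrinsics"]);H=np.array(c["hand_eye"]);Rt=np.diag([1.,-1,-1])
def pt(v,half,Y,tx,z0=24.3):
    o=Rt@H[:3,3]+[tx,0,z0];d=Rt@H[:3,:3]@np.linalg.solve(K,[K[0,2],v,1]);k=Y*K[0,0]/half;p=o+d*k;return p[[0,2]]
def row(x,z,tx):
    p=H[:3,:3].T@(np.array([x-tx,0,24.3-z])-H[:3,3]);p=K@p;return p[1]/p[2],K[0,0]/p[2]*1
for n,v,hw in [("w5",294,(387-249)/2),("w5",312,(384-251)/2),("d5",294,(388-247)/2),("d5",306,(386-249)/2),("d5",318,(384-252)/2)]:
    print(n,v,pt(v,hw,34,21.05).round(1))
# predicted rows/half widths for a ramp from (4.5..,15) to tip (37.5,26) if mark=52.5, for raised h
for h in (0,4,8,11):
    o=[]
    for u in (0,.3,.6):
        x=4.5+33*u;z=15+h*u;p=H[:3,:3].T@(np.array([x-21.05,0,24.3-z])-H[:3,3]);q=K@p;o.append((round(q[1]/q[2],1),round(34*K[0,0]/p[2],1)))
    print(h,o)
# free ramp in w4 (tcp -5.5)
im=cv2.imread("pics/w3.png").astype(int)
for row_ in (130,160,190):
    o=(im[row_,:,2]-im[row_,:,0]>90); x=np.where(o[225:410])[0]+225;hw=(x.max()+1-x.min())/2;print("w3",row_,hw,pt(row_,hw,34,-44.6).round(1))
E
```

```text
w5 294 [26.4 19.4]
w5 312 [14.8 16.7]
d5 294 [28.  22.5]
d5 306 [20.2 20.2]
d5 318 [11.2 16.6]
0 [(np.float64(327.7), np.float64(64.6)), (np.float64(311.0), np.float64(65.8)), (np.float64(293.8), np.float64(67.0))]
4 [(np.float64(327.7), np.float64(64.6)), (np.float64(312.2), np.float64(66.3)), (np.float64(296.0), np.float64(67.9))]
8 [(np.float64(327.7), np.float64(64.6)), (np.float64(313.4), np.float64(66.7)), (np.float64(298.2), np.float64(68.9))]
11 [(np.float64(327.7), np.float64(64.6)), (np.float64(314.3), np.float64(67.0)), (np.float64(299.9), np.float64(69.6))]
w3 130 84.5 [37.2 25.8]
w3 160 80.0 [25.1 21.9]
w3 190 75.5 [11.7 17.4]
```

Compared with w5, the ramps in c3 and d5 spread visibly, meaning they have risen. Their fitted heights match the free ramp: 22.5 mm at x = 28 and 16.6 mm at x = 11. The cell also came back to the same position after both pushes, so it is held. Next I clear the lane and go above the button.

Request:
{"name": "step_arm", "arguments": {
  "steps": [
    {"translation":[-0.8,0,0],"roll":0,"claw":0.8},
    {"translation":[-1.6,0,0],"roll":0,"claw":0.8},
    {"translation":[-1.6,0,-1.5],"roll":0,"claw":0.8},
    {"translation":[-1.6,0,-4],"roll":0,"claw":0.8},
    {"translation":[-1.6,0,-7],"roll":0,"claw":0},
    {"translation":[-1,-1,-8],"roll":0,"claw":0},
    {"translation":[0,-3,-8],"roll":0,"claw":0},
    {"translation":[0.8,-5,-8],"roll":0,"claw":0},
    {"translation":[0.84,-7,-8],"roll":0,"claw":0},
    {"translation":[0.84,-7.8,-8],"roll":0,"claw":0},
    {"translation":[0.84,-7.8,-8],"roll":0,"claw":0},
    {"translation":[0.84,-7.8,-8],"roll":0,"claw":0}
  ]
}}

```text
t: 19.92
ee_pos: [595.1, 84.7, 104.1]
eef_rot: [180.0, 0.0, 19.4]
force: [0.1, -1.2, 0.1]
width: -0.4
finger_force: 0.0
```

```bash
python3 - <<'E'
from h import *
s=state();im=snapshot("wrist");cv2.imwrite("pics/b1.png",im)
print(s["ee_pos"].round(1),inv(s["ee_pos"]).round(1),s["force"].round(1),s["width"])
i=im.astype(int);m=((i[:,:,1]-np.maximum(i[:,:,0],i[:,:,2]))>40).astype(np.uint8)
n,l,st,ce=cv2.connectedComponentsWithStats(m)
for k in range(1,n):
    if st[k,4]>300:
        print(st[k],ce[k].round(1),[(z,inv(wray(ce[k],z,s)).round(1)) for z in (28,32,36)])
for c in ("top","side"):
    snapshot(c)
    for r in boxes_of(c,"test_button")[:2]: print(c,np.round(r["point"],1),inv(r["point"]).round(1),r["confidence"])
E
```

```text
[595.1  84.7 104.1] [28.6 75.9] [ 0.1 -1.2  0.1] -0.4160033797869276
[300 242  35  33 786] [316.8 257.6] [(28, array([26.2, 76.6])), (32, array([27.7, 76.6])), (36, array([29.3, 76.5]))]
top [ 657.8 -288.    13.6] [ -35.6 -296.5] 0.36
side [590.9  80.   34.6] [23.1 72.9] 0.39
```

Request:
{"name": "step_arm", "arguments": {
  "steps": [
    {"translation":[0,-0.04,1.5],"roll":0,"claw":0},
    {"translation":[0,-0.04,3],"roll":0,"claw":0},
    {"translation":[0,-0.04,4.5],"roll":0,"claw":0},
    {"translation":[0,-0.04,5.5],"roll":0,"claw":0},
    {"translation":[0,-0.04,5.8],"roll":0,"claw":0},
    {"translation":[0,-0.04,6.0],"roll":0,"claw":0},
    {"translation":[0,-0.04,6.2],"roll":0,"claw":0},
    {"translation":[0,-0.04,6.4],"roll":0,"claw":0},
    {"translation":[0,-0.04,6.4],"roll":0,"claw":0}
  ]
}}

```text
t: 20.92
ee_pos: [595.7, 85.6, 40.7]
eef_rot: [-180.0, -0.0, 19.4]
force: [-0.5, -0.3, 0.0]
width: 0.1
finger_force: 0.0
```

Request:
{"name": "step_arm", "arguments": {
  "steps": [
    {"translation":[0,0,0.15],"roll":0,"claw":0},
    {"translation":[0,0,0.3],"roll":0,"claw":0},
    {"translation":[0,0,0.3],"roll":0,"claw":0},
    {"translation":[0,0,0.3],"roll":0,"claw":0}
  ]
}}

```text
t: 21.25
ee_pos: [595.4, 85.7, 37.4]
eef_rot: [-180.0, -0.0, 19.4]
force: [0.3, 0.4, -0.0]
width: 0.3
finger_force: 0.0
```

Request:
{"name": "step_arm", "arguments": {
  "steps": [
    {"translation":[0,0,0.1],"roll":0,"claw":0},
    {"translation":[0,0,0.2],"roll":0,"claw":0},
    {"translation":[0,0,0.2],"roll":0,"claw":0},
    {"translation":[0,0,0.2],"roll":0,"claw":0}
  ]
}}

```text
t: 21.58
ee_pos: [595.6, 85.7, 35.5]
eef_rot: [-180.0, -0.0, 19.4]
force: [-0.1, 0.6, 1.8]
width: 0.1
finger_force: 0.7
```

Request:
{"name": "step_arm", "arguments": {
  "steps": [
    {"translation":[0,0,0.1],"roll":0,"claw":0},
    {"translation":[0,0,0.2],"roll":0,"claw":0},
    {"translation":[0,0,0.3],"roll":0,"claw":0},
    {"translation":[0,0,0.3],"roll":0,"claw":0},
    {"translation":[0,0,0.3],"roll":0,"claw":0}
  ]
}}

```text
t: 22.0
ee_pos: [595.6, 85.7, 32.5]
eef_rot: [-180.0, -0.0, 19.4]
force: [-0.3, 0.2, 3.0]
width: -0.2
finger_force: 1.5
```

Request:
{"name": "step_arm", "arguments": {
  "steps": [
    {"translation":[0,0,0.1],"roll":0,"claw":0},
    {"translation":[0,0,0.15],"roll":0,"claw":0},
    {"translation":[0,0,0.15],"roll":0,"claw":0},
    {"translation":[0,0,0.15],"roll":0,"claw":0}
  ]
}}

```text
t: 22.33
ee_pos: [595.7, 85.7, 31.2]
eef_rot: [-180.0, -0.0, 19.4]
force: [-0.7, 0.2, 5.6]
width: -0.1
finger_force: 2.5
```

Request:
{"name": "step_arm", "arguments": {
  "steps": [
    {"translation":[0,0,0.1],"roll":0,"claw":0},
    {"translation":[0,0,0.15],"roll":0,"claw":0},
    {"translation":[0,0,0.15],"roll":0,"claw":0},
    {"translation":[0,0,0.15],"roll":0,"claw":0}
  ]
}}

```text
t: 22.67
ee_pos: [595.7, 85.7, 30.9]
eef_rot: [-180.0, -0.0, 19.3]
force: [-4.2, -0.4, 14.2]
width: 0.1
finger_force: 6.8
```

The force jumped to 14 N after about 5 mm of travel, so the button is at its stop. Letting go.

Request:
{"name": "step_arm", "arguments": {
  "steps": [
    {"translation":[0,0,-0.3],"roll":0,"claw":0},
    {"translation":[0,0,-0.8],"roll":0,"claw":0},
    {"translation":[0,0,-1.5],"roll":0,"claw":0},
    {"translation":[0,0,-3],"roll":0,"claw":0},
    {"translation":[0,0,-5],"roll":0,"claw":0},
    {"translation":[0,0,-7.5],"roll":0,"claw":0},
    {"translation":[-2,0,-10],"roll":0,"claw":0},
    {"translation":[-5,2,-12],"roll":0,"claw":0},
    {"translation":[-8,5,-14],"roll":0,"claw":0},
    {"translation":[-10,7.7,-15],"roll":0,"claw":0},
    {"translation":[-10,7.7,-15],"roll":0,"claw":0},
    {"translation":[-10,7.7,-15],"roll":0,"claw":0}
  ]
}}

```text
t: 23.67
ee_pos: [526.3, -22.8, 180.5]
eef_rot: [-180.0, -0.1, 19.1]
force: [-0.1, 0.2, -0.0]
width: -0.0
finger_force: 0.0
```

```bash
python3 - <<'E'
from h import *
s=state();im=snapshot("wrist");cv2.imwrite("pics/end.png",im)
print(s["ee_pos"].round(1),inv(s["ee_pos"]).round(1))
i=im.astype(int);b,g,r=i[:,:,0],i[:,:,1],i[:,:,2]
red=((r-np.maximum(g,b))>110)&(g<70)
org=((r-b)>110)&(g>=70)
for n,m,z in(("red",red,29),("orange",org,20)):
    k,l,st,ce=cv2.connectedComponentsWithStats(m.astype(np.uint8))
    for j in range(1,k):
        if st[j,4]>15: print(n,st[j],ce[j].round(1),inv(wray(ce[j],z,s)).round(1))
blue=((b-r)>70)&(g<90);col=np.where(blue[0:300,300:345].mean(1)>.6)[0]
if len(col):print("blue rows",col.min(),col.max(),[inv(wray((320,v),31,s)).round(1) for v in (col.min(),col.max())])
E
```

```text
[526.3 -22.8 180.5] [-71.9  -2.8]
red [257  73  11   6  57] [261.9  75.7] [53.  41.6]
red [366  73  10   5  50] [370.5  75. ] [ 53.1 -45.2]
red [209 176   6   6  33] [211.4 178.4] [-28.   90.6]
orange [287  28  58  20 486] [315.1  40.9] [79.4 -1. ]
orange [275  98  15  38 431] [282.3 115.8] [23.4 27.4]
orange [344  98  14  35 358] [350.8 112.8] [ 25.6 -30.9]
orange [207 162   7   7  39] [210. 165.] [-17.3  93.5]
blue rows 53 96 [array([68.5, -4.9]), array([37.7, -4.8])]
```

The cell axis is at 53.1 mm and the mark at 53.05 mm, so the cell is held level with the mark. Handing in.

```bash
python3 -c "
from workcell import *
print(finish_job())"
```

```text
the job is handed in; nothing more can be done
None
```

I rolled the blue cell over the catch, where it is held level with the red mark, then pressed the green button to its stop and let it go; the job was handed in at about 24 s with the arm clear, after pushes on the cell of about 9 N at most.

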